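Set a proximity sensor's gap with a feeler gauge

TASK

Set the gap of the proximity sensor on the test stand with the thicker, square-ended gauge. Holding the gauge by its grip, slide its blade flat along the base plate under the sensor until the blade covers the whole sensor face, let go, and gently push the sensor down by its top until it just rests on the blade; then draw the gauge straight out, feeling it drag, and lay it flat on the bench clear of the stand. The sensor must stay at the height so set, and the other gauge and the things standing around are to be left alone.

Things in the scene. Friction and masses are not known exactly. Their poses are not given: they have to be found in the camera images.
- stand: sensor test stand, fixed: flat steel base plate 180 x 90 mm, top 20 mm above the bench; column (top at 161 mm) at its rear, on it a carriage whose bracket holds the upright sensor. Origin on the bench straight below the sensor's axis; +x points to the column (front face at x = 59 mm), z up. Plate from x = -75 mm (open front edge) to 105, y = +-45 mm. The blade goes in from the front along +x.
- sensor (a joint): how far the sensor has been lowered on its slide, m: 0 at the top with 20 mm between its face and the base plate, so gap = 0.020 - value; end stop at 0.017. It starts too high (gap 13 to 17 mm). The slide is stiff: about 4 N on top move it down, 8 N from below move it up; it stays where it is left.
- sensor_face (a point): centre of the sensor's flat round lower face (30 mm across), which moves with the sensor. The bracket (44 mm across, round) and its nuts are 38 to 56 mm above the face and reach 22 mm from the axis towards the front.
- sensor_top (a point): centre of the flat round upper end of the sensor (30 mm across), 78 mm above its face: press here, straight down. A small plug stub points sideways (+y of the stand) from just below it.
- thick_gauge: the gauge to use, loose: steel blade 36 mm wide, 10 mm thick, square end; black grip 62 mm long, 22 wide, 24 high, underside level with the blade's; about 0.24 kg. Origin under the middle of the grip, z up; blade along +x from x = 31 to its end at 110 mm. Let go with the blade under the sensor it lies steady on the base plate, the grip overhanging the front edge.
- blade_spot (a point): point in the middle of the thick gauge's blade, 20 mm from its square end, 5 mm above its underside and 90 mm from the body's origin; it belongs straight under the sensor face. Lying loose on the base plate the gauge slides with about 2 N; with the sensor resting on the blade it drags with some 4 to 10 N.
- thin_gauge: the other gauge of the pair, to be left alone: same grip, but the blade is only 5 mm thick and has a round end. Origin under the middle of the grip, blade along +x.
- white_tub: white lidded tub, 67 mm across, 55 mm high, bystander; origin at the centre of its underside
- solder_reel: reel of solder standing on its flange, 53 x 49 x 55 mm, bystander; origin at the centre of its underside
- tape_black_roll: roll of black tape lying flat, 56 mm across, 18 mm high, bystander; origin at the centre of its underside

How it is judged (in metres and radians):
On the way, in this order (a step that is already met when the one before it is completed fails the run):
1. the thick gauge's blade lies flat on the base plate under the sensor and covers its face, before the sensor is lowered (horizontal distance between blade_spot and sensor_face below 0.012 m and angle between thick_gauge's own z axis and vertical below 0.05 rad and z of blade_spot in the frame of stand between 0.022 and 0.028 m), for 0.2 s.
2. the sensor has been pushed down and rests on the blade, the gauge let go (contact force between thick_gauge and sensor above 0.4 N and value of joint sensor above 0.0088 m and contact force between the fingers and thick_gauge below 0.1 N and horizontal distance between blade_spot and sensor_face below 0.012 m), for 0.2 s.
3. the held gauge is drawn out by more than 14 mm while the sensor still drags on its blade (contact force between thick_gauge and sensor above 0.3 N and contact force between the fingers and thick_gauge above 1 N and horizontal distance between blade_spot and sensor_face above 0.014 m), for 0.04 s.
At the end, for the whole second after the job is handed in: Gap under the sensor 10 mm, give or take 1 mm (joint 0.009 to 0.011); the thick gauge lies flat, right way up and still on the bench (underside within 4 mm, tilt under 0.06 rad), not touching the stand, its blade spot over 100 mm from the sensor's axis (value of joint sensor between 0.009 and 0.011 m and height (world z) of thick_gauge below 0.004 m and angle between thick_gauge's own z axis and vertical below 0.06 rad and linear speed of thick_gauge below 0.02 m/s and contact force between thick_gauge and stand below 0.05 N and horizontal distance between blade_spot and sensor_face above 0.1 m).
It fails at once if the sensor face is pressed on the gauge with more than 35 N (contact force between thick_gauge and sensor above 35 N).
It fails at once if the thin gauge is moved by more than 20 mm (distance of thin_gauge from where it was at the start of the episode above 0.02 m).
It fails at once if a bystander is moved by more than 20 mm (distance of any of white_tub, solder_reel, tape_black_roll from where it was at the start of the episode above 0.02 m).
It also fails if it takes over 59 s, if anything falls off the work surface, if the arm or the gripper's body presses on something with over 40 N, if the wrist force passes 120 N, or if a joint passes its speed limit or range.

ROBOT

A 6-joint arm with a two-finger parallel gripper is mounted at the origin on a cart in front of the work surface, level with it; the furniture and walls round the work are solid. World frame = base frame: x ahead of the robot, y to its left, z up, the work surface at z = 0. Lengths are in mm, angles in rad, forces in N, time in s.
With the tool pointing down it reaches from about 400 to 825 mm from the base axis. Payload 7 kg.
Tool frame: the origin (TCP) lies on the centre line of the jaws, within the pads' length; the fingertips stand 17 mm ahead of it and the grasp point (between the pads) lies 2 mm behind it; z points along the fingers, y is the line along which they close (so a half turn about z gives the same grasp; the last joint's range is limited). The gripper opens to 85 mm and grips with 20 to 120 N. Pads are 22 mm wide; open, the fingers measure 114 mm over their backs; the gripper's body (76 mm by 85 mm) begins 54 mm behind the grasp point. The pads swing forward as they close: fully open they stand 13 mm farther back than shut.
Start: joints at [-0.818, 0.359, 0.012, 0, -1.224, -0.288], TCP at [302.536, -603.38, 248.302] pointing down, gripper open.
Joint ranges: [-3.07, 3.07], [-1.43, 2.12], [-1.02, 1.25], [-3.03, 1.67], [-3.05, -0], [-3.03, 3.03]. Speed limits (rad/s): [2.39, 2.39, 3.01, 3.14, 3.14, 3.14].

INTERFACE

Orientations are given as a unit quaternion [w, x, y, z].
In Python, from cell import env gives the robot as it stands.
- The arm moves only by the tool jog_arm, never from a script. Its argument "increments" is a list of rows, each a list of 7 numbers: the turn, a rotation vector about the tool's x, y, z in rad, then the shift along the tool's x, y, z in cm, then the opening, from 0 (shut) to 1 (fully open). A call has 1 to 5 rows; each row is the pose to reach, as a shift and turn from the pose commanded when the call began, along the tool's axes at that moment; what a row does not reach only later rows make up. A row lasts 1/8 s, in which the tool goes at most 62.5 mm and 10.7 degrees, less where a joint would pass 70% of its speed; a pose out of reach is approached as far as the arm can. A call with a gripper value outside its range is refused whole. The fingers move at their own pace and stop on an object; "force" is the grip in N (left out, the last holds). Time passes only in rows, so rows that repeat a pose let the fingers close. It gives the time, the measured TCP pose, the force, the opening and the grip force at its end, in the units of the state.
- env.get_state(): the state, without advancing time (a new reading comes with each control period).
- env.capture(name): name is "side" or "top"; returns a dict with "img" (400x640x3 uint8, red, green, blue), "fx", "fy", "cx", "cy" (pixels), "rvec" (rotation vector, rad) and "tvec" (3), from world to camera coordinates, as OpenCV has them. Camera axes: x right, y down, z forward; pixel columns grow to the right and rows downward; lengths in mm; the calibration is good to about 2 mm. A picture is of the moment at which its call begins. There is no depth.
- env.sign_off(): hands the job in; it is judged then, once.
The state is a dict: "time_s": time; "joint_pos": joint angles; "qd": joint speeds; "tau": joint torques, N m; "position": TCP position; "ee_rot": TCP orientation; "wrist_force": force on the tool from outside, world axes, zero at the start; "torque": the same for the moment, N m; "width": opening from 0.0 (shut) to 1.0 (fully open); "grip_force": force on a finger pad.
Only numpy, scipy, OpenCV 4.12 (cv2) and the standard library are available. Lean on these libraries where they do the work, as an engineer would, in place of code of your own. Each camera call takes 0.05 s, during which the arm holds its last target. There are 200 camera calls.

## Working session

There is one attempt and no reset: what is moved stays moved. The work goes in short steps, Python scripts to look and compute and a tool call to move; the robot and the scene stay as the last step left them, time stands still between calls to the robot, and variables do not carry over. Pictures are saved under pics/ and viewed, at most 13 in all, crops included, and the job is handed in when it is done.

Besides the shell and the picture viewer there is one more tool, called after "Emit:" as a command line: name --pt "numbers of a row" for each row, then --argument value for the rest. jog_arm: Moves the arm, as the interface text tells. Its arguments: {"type":"object","properties":{"increments":{"type":"array"},"force":{"type":"number"}},"required":["increments"]}

```bash
mkdir -p pics; python3 - <<'E'
from cell import env
import cv2
for n in("top","side"):
    d=env.capture(n); cv2.imwrite(f"pics/{n}0.png",d["img"][:,:,::-1])
    print(n,d["fx"],d["fy"],d["cx"],d["cy"],d["rvec"],d["tvec"])
print(env.get_state())
E
```

```text
top 441.59605980652424 441.59605980652424 321.76219318227913 192.64974791119263 [ 2.13941424 -2.11543136  0.22745279] [-96.17918255 546.53335191 973.88498403]
side 487.64135574955776 487.64135574955776 325.8795047878283 203.8299746344088 [ 2.39573429  0.40821144 -0.16808458] [-484.90115891 -137.57599486 1325.93195601]
{'time_s': 0.1, 'joint_pos': array([-8.17922886e-01,  3.59299016e-01,  1.11654266e-02, -2.91499948e-04,
       -1.22406339e+00, -2.88092678e-01]), 'qd': array([-9.76217529e-05, -2.39922091e-03,  2.85396076e-03, -3.97529040e-04,
       -1.02318483e-03, -1.27939147e-03]), 'tau': array([-2.00667913e-03, -5.84763837e+01,  2.94107598e+01,  6.95466444e+00,
       -3.23604894e-03, -2.14965112e-06]), 'position': array([ 302.35465906, -603.0650407 ,  247.4774183 ]), 'ee_rot': array([-2.29376371e-04, -2.30255953e-01,  9.73129841e-01,  6.75736962e-04]), 'wrist_force': array([ 0.66312403, -0.19038722, -0.36213907]), 'torque': array([-0.01809316, -0.02883406, -0.01474835]), 'grip_force': 0.0, 'width': 1.0021648196696915}
```

View pics/top0.png

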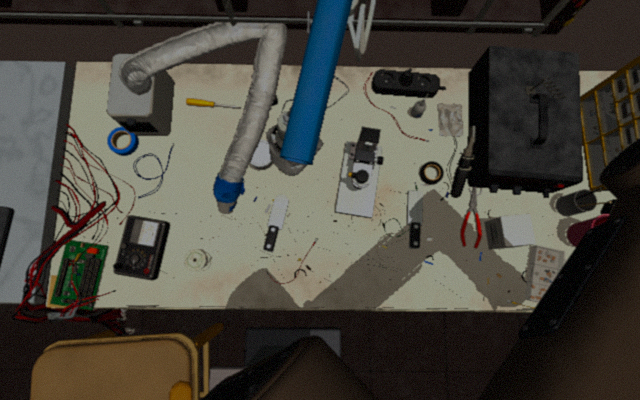

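View pics/side0.png

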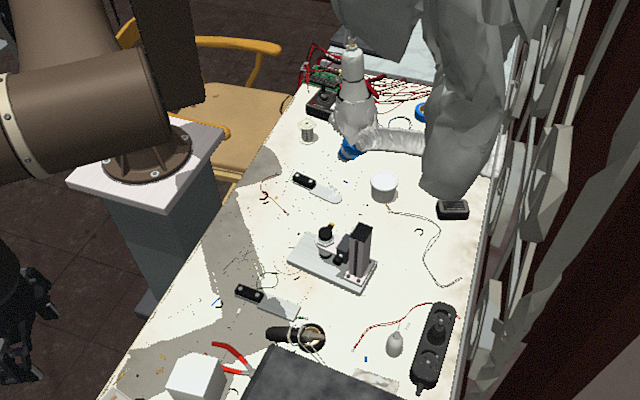

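The top view shows the stand near (358,180), with gauges near (272,222) and (414,220). The side view has the gauge at (270,300) looking square-ended and the one at (317,187) round. I'll enlarge both.

```bash
python3 - <<'E'
import cv2
t=cv2.imread("pics/top0.png");s=cv2.imread("pics/side0.png")
cv2.imwrite("pics/topc.png",cv2.resize(t[120:260,250:450],None,fx=4,fy=4,interpolation=2))
cv2.imwrite("pics/sidec.png",cv2.resize(s[160:330,220:400],None,fx=3.5,fy=3.5,interpolation=2))
E
```

```text
(no output)
```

View pics/topc.png

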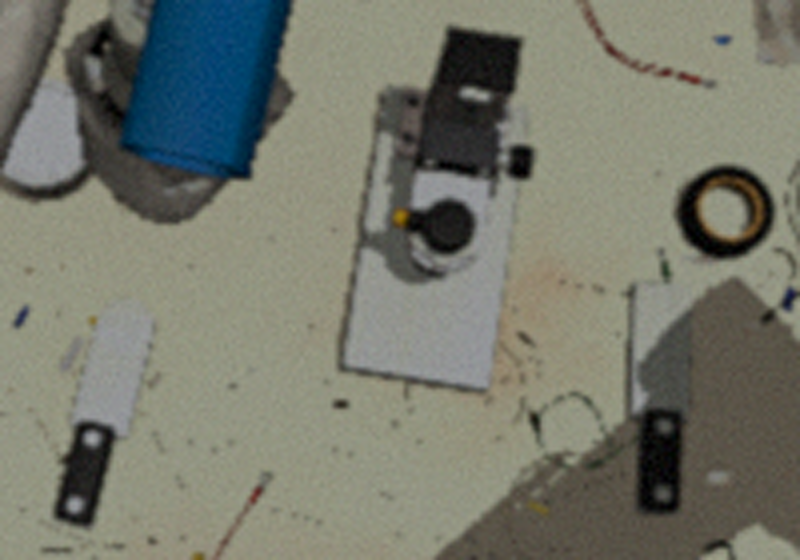

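View pics/sidec.png

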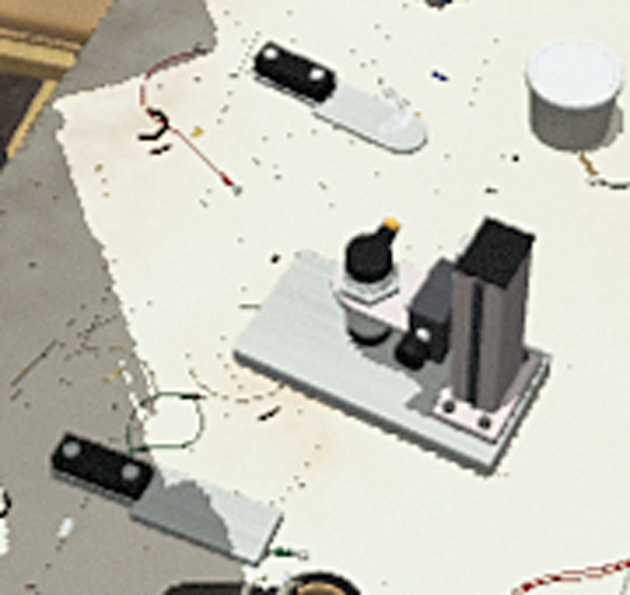

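The right-hand gauge in the top view (square end, crop (633–690,285), grip (641–683,410–512)) is the thick one. The left one is round-ended and thin. I'll fit poses from both views.

```bash
cat > h.py <<'E'
from cell import env
import numpy as np, cv2
from scipy.optimize import least_squares
from scipy.spatial.transform import Rotation as R
def cal(n):
    d=env.capture(n); return d
def proj(d,P):
    K=np.array([[d["fx"],0,d["cx"]],[0,d["fy"],d["cy"]],[0,0,1]])
    return cv2.projectPoints(np.array(P,float).reshape(-1,1,3),np.array(d["rvec"],float),np.array(d["tvec"],float),K,None)[0].reshape(-1,2)
def fit(obs,x0):
    "obs: list of (cam, model pts Nx3, px Nx2); planar pose"
    def w(p,M):
        M=np.array(M,float);c,s=np.cos(p[2]),np.sin(p[2])
        return np.c_[p[0]+c*M[:,0]-s*M[:,1],p[1]+s*M[:,0]+c*M[:,1],M[:,2]]
    f=lambda p:np.concatenate([(proj(d,w(p,M))-np.array(u)).ravel() for d,M,u in obs])
    r=least_squares(f,x0,x_scale=[10,10,.1],loss="soft_l1"); return r.x,f(r.x).reshape(-1,2).round(1)
E
python3 - <<'E'
from h import *
T,S=cal("top"),cal("side")
t=lambda L:np.array(L)/4.+[250-.375,120-.375]
s=lambda L:np.array(L)/3.5+[220-.36,160-.36]
x,r=fit([(T,[[-75,45,20],[-75,-45,20],[0,0,113]],t([[343,368],[488,389],[448,227]])),
 (S,[[-75,45,20],[-75,-45,20],[105,-45,20],[105,45,20],[0,0,113]],s([[303,252],[235,353],[490,463],[548,357],[370,252]]))],[600,-100,0])
print("stand",x,r.tolist())
x,r=fit([(T,[[-31,11,24],[-31,-11,24],[31,11,24],[31,-11,24],[110,18,10],[110,-18,10]],t([[641,508],[680,512],[642,410],[683,410],[633,284],[690,286]])),
 (S,[[110,18,10],[110,-18,10],[-31,11,24]],s([[280,515],[256,558],[70,433]]))],[500,-200,0])
print("gauge",x,r.tolist())
E
```

```text
stand [ 5.77113218e+02 -1.78251304e+02 -1.46231154e-01] [[-0.3, -0.4], [0.7, 0.3], [0.6, -1.4], [-0.5, -0.9], [-1.3, -0.9], [0.3, 0.9], [1.4, -0.8], [-0.5, -0.2]]
gauge [ 4.55279958e+02 -3.12227115e+02 -6.14015266e-02] [[0.2, 0.8], [-0.2, 0.5], [0.8, -0.8], [-0.2, -0.1], [-0.0, -0.8], [0.4, -0.2], [0.8, -1.3], [0.0, 1.1], [-1.7, -1.6]]
```

```bash
cat >> h.py <<'E'
ST=np.array([577.1,-178.3,-.1462]); GA=np.array([455.3,-312.2,-.0614])
def loc(p,x,y=0):
    c,s=np.cos(p[2]),np.sin(p[2]); return np.array([p[0]+c*x-s*y,p[1]+s*x+c*y])
def go(x,y,z,yaw):
    "tool shift (cm) and turn to put TCP at xyz, tool down, tool x at yaw+pi"
    s=env.get_state(); q=s["ee_rot"]; A=R.from_quat([q[1],q[2],q[3],q[0]])
    B=R.from_matrix(np.array([[-np.cos(yaw),-np.sin(yaw),0],[-np.sin(yaw),np.cos(yaw),0],[0,0,-1]]).T.T)
    print("turn",(A.inv()*B).as_rotvec().round(4),"shift cm",(A.inv().apply(np.array([x,y,z])-s["position"])/10).round(3))
E
python3 - <<'E'
from h import *
T,S=cal("top"),cal("side")
f=lambda p:np.r_[(proj(T,p)-[[297,165]])[0],(proj(S,p)-[[445,198]])[0]]
r=least_squares(f,[600,0,200]);print(r.x,r.fun)
f=lambda p:np.r_[(proj(T,p)-[[228,195]])[0],(proj(S,p)-[[348,152]])[0]]
r=least_squares(f,[600,0,200]);print(r.x,r.fun)
print(loc(GA,-6)); go(*loc(GA,-6),120,GA[2]); go(*loc(GA,-6),21,GA[2])
E
```

```text
[717.33094461  18.49720922  10.66461918] [-18.41971894 -36.28087806 -36.69870547  13.50669979]
[535.18409602 124.47633304  57.8650311 ] [ 0.76590865  1.4158297   1.68718074 -0.54371069]
[ 449.31130633 -311.83183143]
turn [ 5.000e-04 -2.000e-04  5.262e-01] shift cm [-26.19   19.464  12.806]
turn [ 5.000e-04 -2.000e-04  5.262e-01] shift cm [-26.191  19.458  22.706]
```

Emit:
jog_arm --pt "0 0 0.13 -5.2 3.9 2.6 1" --pt "0 0 0.26 -10.4 7.8 5.2 1" --pt "0 0 0.39 -15.7 11.7 7.7 1" --pt "0 0 0.526 -20.9 15.6 10.2 1" --pt "0 0 0.526 -26.2 19.46 12.8 1" --force 80

```text
time_s: 0.92
position: [434.1, -341.9, 133.9]
ee_rot: [0.0, 0.032, 1.0, -0.0]
wrist_force: [0.5, 0.0, -0.8]
width: 0.996
grip_force: 0.0
```

```bash
python3 - <<'E'
from h import *
import cv2
d=cal("side");cv2.imwrite("pics/s1.png",d["img"][:,:,::-1])
go(*loc(GA,-6),21,GA[2])
E
```

```text
turn [ 0.0023 -0.0018  0.0013] shift cm [-1.294  2.557 11.006]
```

View pics/s1.png

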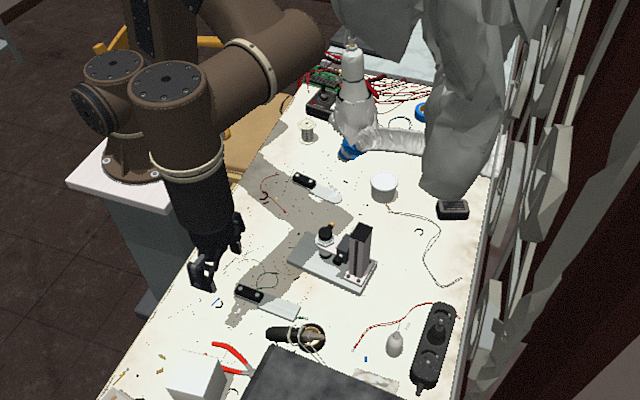

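The gripper (205,265) is still short of the thick gauge (250,292), nothing is disturbed, and the arm is clear of the hanging ducts. I'll let it settle.

Emit:
jog_arm --pt "0 0 0 0 0 0 1" --pt "0 0 0 0 0 0 1"

```text
time_s: 1.23
position: [433.6, -344.1, 134.7]
ee_rot: [0.0, 0.031, 1.0, -0.0]
wrist_force: [0.3, -0.0, 0.3]
width: 1.002
grip_force: 0.0
```

```bash
python3 - <<'E'
from h import *
go(*loc(GA,-6),21,GA[2])
E
```

```text
turn [-0.0004  0.0006  0.0003] shift cm [-1.367  3.32  11.366]
```

Emit:
jog_arm --pt "0 0 0 -0.7 1.7 3 1" --pt "0 0 0 -1.37 3.32 6 1" --pt "0 0 0 -1.37 3.32 8 1" --pt "0 0 0 -1.37 3.32 8 1"

```text
time_s: 1.72
position: [447.9, -312.1, 53.3]
ee_rot: [-0.001, 0.032, 1.0, 0.0]
wrist_force: [0.2, 0.0, -0.3]
width: 0.995
grip_force: 0.0
```

```bash
python3 - <<'E'
from h import *
T=cal("top")
c=cv2.resize(T["img"][160:270,330:490,::-1],None,fx=4,fy=4,interpolation=2);cv2.imwrite("pics/t2.png",c)
go(*loc(GA,-6),21,GA[2])
E
```

```text
turn [-0.0001 -0.0007 -0.0013] shift cm [-0.066  0.055  3.335]
```

View pics/t2.png

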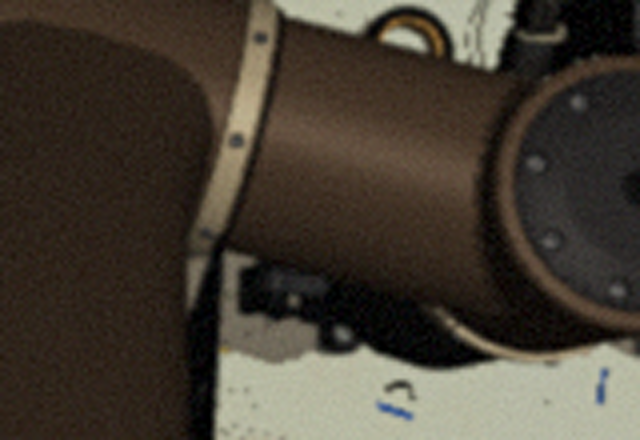

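The arm hides the gauge from the top camera here, so I'll go by the fit and descend, then close.

Emit:
jog_arm --pt "0 0 0 -0.07 0.06 1.8 1" --pt "0 0 0 -0.07 0.06 3.3 1" --pt "0 0 0 -0.07 0.06 3.3 1" --pt "0 0 0 -0.07 0.06 3.3 0" --pt "0 0 0 -0.07 0.06 3.3 0"

```text
time_s: 2.4
position: [450.2, -310.9, 21.9]
ee_rot: [0.001, 0.031, 1.0, -0.0]
wrist_force: [0.3, 0.2, 0.0]
width: 0.603
grip_force: 0.0
```

Emit:
jog_arm --pt "0 0 0 0 0 0 0" --pt "0 0 0 0 0 0 0" --pt "0 0 0 0 0 0 0" --pt "0 0 0 0 0 0 0"

```text
time_s: 2.9
position: [450.4, -311.0, 22.0]
ee_rot: [0.001, 0.03, 1.0, -0.0]
wrist_force: [-0.7, 0.0, 5.7]
width: 0.237
grip_force: 78.4
```

Emit:
jog_arm --pt "0 0 0 0 0 -1.5 0" --pt "0 0 0 0 0 -4 0" --pt "0 0 0 0 0 -6 0" --pt "0 0 0 0 0 -6 0" --pt "0 0 0 0 0 -6 0"

```text
time_s: 3.52
position: [449.3, -310.4, 80.8]
ee_rot: [-0.0, 0.031, 1.0, 0.0]
wrist_force: [-0.9, 0.4, -2.4]
width: 0.242
grip_force: 78.1
```

```bash
python3 - <<'E'
from h import *
print(loc(ST,-185));go(*loc(ST,-185),82,ST[2])
print(env.get_state()["wrist_force"],env.get_state()["torque"])
E
```

```text
[ 394.07361653 -151.34924949]
turn [ 0.0004 -0.0006  0.0847] shift cm [ 6.487 15.534 -0.109]
[-0.92306832  0.39804801 -2.3830426 ] [ 0.06698384  0.1849901  -0.05879079]
```

Emit:
jog_arm --pt "0 0 0.02 1.6 3.9 0 0" --pt "0 0 0.04 3.2 7.8 0 0" --pt "0 0 0.06 4.9 11.7 0 0" --pt "0 0 0.085 6.49 15.53 0 0" --pt "0 0 0.085 6.49 15.53 0 0"

```text
time_s: 4.15
position: [392.8, -150.0, 80.6]
ee_rot: [-0.001, 0.072, 0.997, 0.0]
wrist_force: [-0.3, -0.8, -2.2]
width: 0.236
grip_force: 78.9
```

Emit:
jog_arm --pt "0 0 0 0 0 0 0" --pt "0 0 0 0 0 0 0"

```text
time_s: 4.4
position: [394.6, -152.2, 80.9]
ee_rot: [-0.0, 0.073, 0.997, -0.0]
wrist_force: [-1.2, -0.7, -2.4]
width: 0.235
grip_force: 78.9
```

```bash
python3 - <<'E'
from h import *
S=cal("side")
cv2.imwrite("pics/s3.png",cv2.resize(S["img"][180:310,190:390,::-1],None,fx=4,fy=4,interpolation=2))
go(*loc(ST,-185),44.5,ST[2])
E
```

```text
turn [-0.0002 -0.0006 -0.0011] shift cm [0.067 0.086 3.642]
```

View pics/s3.png

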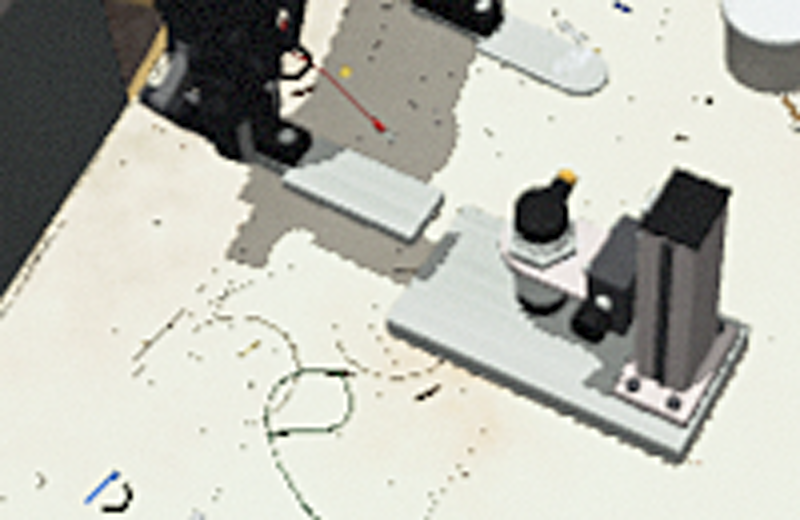

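The gauge is held level. Blade end corners are at crop (443,195) and (415,240), and the plate is undisturbed. Quick check of the blade pose relative to the stand.

```bash
python3 - <<'E'
from h import *
S=cal("side")
s=lambda L:np.array(L)/4.+[190-.375,180-.375]
x,r=fit([(S,[[110,18,69],[110,-18,69],[31,-18,69]],s([[443,195],[415,238],[285,178]]))],[399,-152,-.146]);print("gauge",x,r.tolist())
print("expected",loc(ST,-180))
x,r=fit([(S,[[-75,-45,20],[105,-45,20],[105,45,20]],s([[388,323],[685,452],[748,332]]))],ST);print("stand",x,r.tolist())
for p,n in(([*loc(ST,0),113],"top"),([*loc(ST,0),35],"face")):print(n,(proj(S,p)-[190-.375,180-.375])*4)
E
```

```text
gauge [ 4.00538215e+02 -1.50389029e+02 -1.91274822e-01] [[0.4, -0.6], [-1.7, 0.1], [0.6, 0.6]]
expected [ 399.02027554 -152.07764815]
stand [ 5.78777252e+02 -1.79593066e+02 -1.44385509e-01] [[-0.7, -0.1], [-0.3, 0.9], [1.6, -1.2]]
top [[540.84703807 207.44342949]]
face [[542.63981431 295.94847274]]
```

Emit:
jog_arm --pt "0 0 0 0.07 0.09 1.2 0" --pt "0 0 0 0 0.09 2.4 0" --pt "0 0 0 -1 0.09 3.2 0" --pt "0 0 0 -2.7 0.09 3.5 0" --pt "0 0 0 -4.4 0.09 3.6 0"

```text
time_s: 5.12
position: [440.0, -157.4, 45.0]
ee_rot: [0.0, 0.073, 0.997, -0.0]
wrist_force: [-0.8, -0.1, -2.1]
width: 0.233
grip_force: 78.9
```

Emit:
jog_arm --pt "0 0 0 0 0 0 0" --pt "0 0 0 0 0 0 0"

```text
time_s: 5.38
position: [438.1, -157.3, 45.1]
ee_rot: [-0.0, 0.073, 0.997, 0.0]
wrist_force: [-0.3, -1.0, -2.8]
width: 0.238
grip_force: 78.8
```

```bash
python3 - <<'E'
from h import *
go(*loc(ST,-140),42,ST[2])
E
```

```text
turn [ 0.     -0.0005 -0.0004] shift cm [-0.054 -0.055  0.313]
```

Lower in small steps until it touches.

Emit:
jog_arm --pt "0 0 0 -0.05 -0.05 0.1 0" --pt "0 0 0 -0.05 -0.05 0.2 0" --pt "0 0 0 -0.05 -0.05 0.27 0" --pt "0 0 0 -0.05 -0.05 0.27 0" --pt "0 0 0 -0.05 -0.05 0.27 0"

```text
time_s: 6.0
position: [438.6, -157.8, 42.6]
ee_rot: [0.0, 0.073, 0.997, 0.0]
wrist_force: [0.3, 0.1, -1.7]
width: 0.235
grip_force: 78.8
```

Emit:
jog_arm --pt "0 0 0 0 0 0.06 0" --pt "0 0 0 0 0 0.12 0" --pt "0 0 0 0 0 0.12 0"

```text
time_s: 6.38
position: [438.6, -157.8, 41.5]
ee_rot: [0.0, 0.073, 0.997, -0.0]
wrist_force: [-1.8, 0.4, 3.6]
width: 0.239
grip_force: 79.6
```

Contact, about 6 N. I'll ease up slightly and slide in.

Emit:
jog_arm --pt "0 0 0 0 0 -0.04 0" --pt "0 0 0 -0.8 0 -0.04 0" --pt "0 0 0 -1.6 0 -0.04 0" --pt "0 0 0 -2.4 0 -0.04 0" --pt "0 0 0 -3.2 0 -0.04 0"

```text
time_s: 7.0
position: [470.3, -162.6, 41.8]
ee_rot: [-0.001, 0.073, 0.997, -0.0]
wrist_force: [-5.9, 1.2, 9.9]
width: 0.236
grip_force: 80.2
```

Emit:
jog_arm --pt "0 0 0 -0.5 0 0 0" --pt "0 0 0 -1 0 0 0" --pt "0 0 0 -1.3 0 0 0" --pt "0 0 0 -1.3 0 0 0" --pt "0 0 0 -1.3 0 0 0"

```text
time_s: 7.62
position: [483.2, -164.6, 41.9]
ee_rot: [-0.0, 0.073, 0.997, -0.0]
wrist_force: [-5.1, -0.2, 6.8]
width: 0.236
grip_force: 80.3
```

```bash
python3 - <<'E'
from h import *
S=cal("side")
cv2.imwrite("pics/s4.png",cv2.resize(S["img"][200:300,250:390,::-1],None,fx=5.6,fy=5.6,interpolation=2))
go(*loc(ST,-95),41,ST[2])
E
```

```text
turn [-0.0004 -0.0007 -0.    ] shift cm [0.013 0.018 0.093]
```

View pics/s4.png

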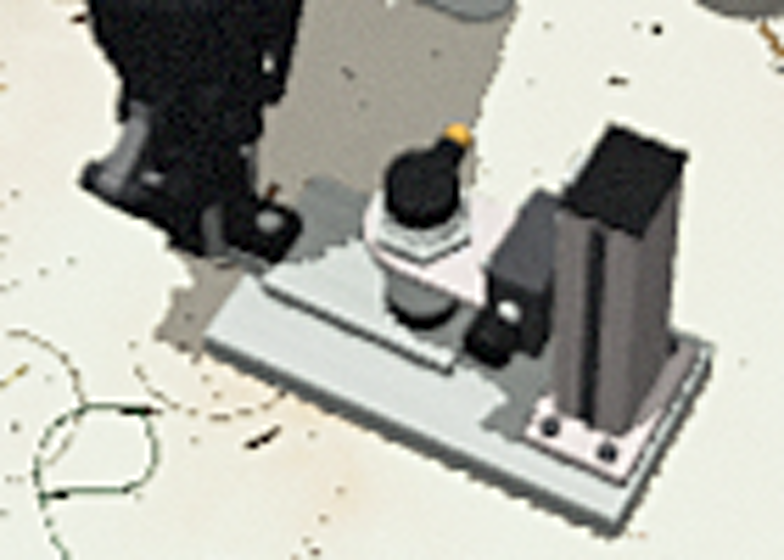

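The blade lies on the plate beneath the sensor, end corner at crop (448,367). I'll check that against the model.

```bash
python3 - <<'E'
from h import *
S=cal("side")
for p in([20,-18,30],[-59,-18,30],[0,0,113],[-75,-45,20],[105,-45,20]):
    print(p,((proj(S,[*loc(ST,*p[:2]),p[2]])-[250-.4,200-.4])*5.6).round(0))
E
```

```text
[20, -18, 30] [[448. 364.]]
[-59, -18, 30] [[269. 286.]]
[0, 0, 113] [[421. 179.]]
[-75, -45, 20] [[201. 336.]]
[105, -45, 20] [[618. 522.]]
```

Emit:
jog_arm --pt "0 0 0 0 0 -0.02 0.6" --pt "0 0 0 0 0 -0.02 0.6" --pt "0 0 0 0 0 -0.02 0.6" --pt "0 0 0 0 0 -0.02 0.6" --pt "0 0 0 0 0 -0.02 0.6"

```text
time_s: 8.35
position: [483.2, -164.3, 41.9]
ee_rot: [0.0, 0.073, 0.997, -0.0]
wrist_force: [-0.1, -0.1, 0.5]
width: 0.597
grip_force: 0.0
```

Emit:
jog_arm --pt "0 0 0 0 0 -1.5 0.6" --pt "0 0 0 0 0 -4 0.6" --pt "0 0 0 0 0 -8 0.6" --pt "0 0 0 0 0 -12 0.6" --pt "0 0 0 0 0 -12 0.6"

```text
time_s: 8.98
position: [485.2, -164.5, 166.4]
ee_rot: [0.004, 0.073, 0.997, 0.0]
wrist_force: [-0.0, -0.6, -0.4]
width: 0.603
grip_force: 0.0
```

```bash
python3 - <<'E'
from h import *
go(*loc(ST,0),150,ST[2])
E
```

```text
turn [0.0007 0.0075 0.0006] shift cm [-9.276 -0.032  1.705]
```

Emit:
jog_arm --pt "0 0 0 -2 0 0 0" --pt "0 0 0 -5 0 0.3 0" --pt "0 0 0 -8 0 0.8 0" --pt "0 0 0 -9.3 0 1.3 0" --pt "0 0 0 -9.3 0 1.3 0"

```text
time_s: 9.6
position: [574.7, -177.9, 147.9]
ee_rot: [-0.001, 0.073, 0.997, 0.0]
wrist_force: [-0.5, -0.1, 0.1]
width: 0.005
grip_force: 0.0
```

Emit:
jog_arm --pt "0 0 0 0 0 0 0" --pt "0 0 0 0 0 0 0" --pt "0 0 0 0 0 0 0"

```text
time_s: 9.98
position: [574.8, -177.8, 149.4]
ee_rot: [0.0, 0.073, 0.997, 0.0]
wrist_force: [-0.4, -0.1, -0.7]
width: 0.001
grip_force: 0.0
```

```bash
python3 - <<'E'
from h import *
go(*loc(ST,0),136,ST[2])
S=cal("side")
cv2.imwrite("pics/s5.png",cv2.resize(S["img"][180:300,250:390,::-1],None,fx=5,fy=5,interpolation=2))
E
```

```text
turn [0.0001 0.0006 0.    ] shift cm [-0.23  -0.014  1.345]
```

View pics/s5.png

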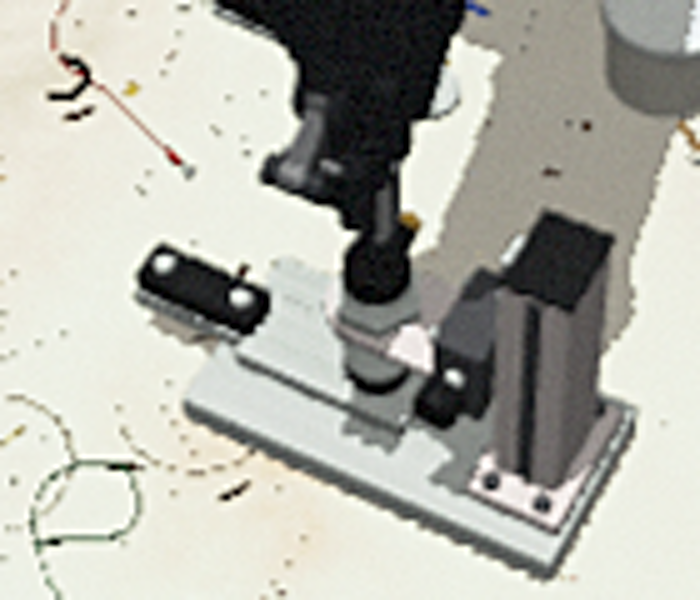

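The gauge lies flat under the sensor and the closed fingers (375,210) are just above the sensor top (375,255). Descending gently.

Emit:
jog_arm --pt "0 0 0 -0.2 0 0.5 0" --pt "0 0 0 -0.23 0 1 0" --pt "0 0 0 -0.23 0 1.3 0" --pt "0 0 0 -0.23 0 1.5 0" --pt "0 0 0 -0.23 0 1.6 0"

```text
time_s: 10.65
position: [577.4, -178.2, 132.7]
ee_rot: [-0.0, 0.073, 0.997, -0.0]
wrist_force: [0.4, -0.3, 0.3]
width: 0.004
grip_force: 0.0
```

Emit:
jog_arm --pt "0 0 0 0 0 0.1 0" --pt "0 0 0 0 0 0.2 0" --pt "0 0 0 0 0 0.3 0" --pt "0 0 0 0 0 0.3 0"

```text
time_s: 11.15
position: [577.4, -178.2, 129.9]
ee_rot: [-0.0, 0.073, 0.997, -0.0]
wrist_force: [-0.6, -0.0, -0.0]
width: 0.003
grip_force: 0.0
```

Emit:
jog_arm --pt "0 0 0 0 0 0.05 0" --pt "0 0 0 0 0 0.1 0" --pt "0 0 0 0 0 0.15 0" --pt "0 0 0 0 0 0.2 0" --pt "0 0 0 0 0 0.2 0"

```text
time_s: 11.78
position: [577.5, -178.2, 128.1]
ee_rot: [0.0, 0.073, 0.997, -0.0]
wrist_force: [-0.5, 0.3, 2.9]
width: -0.0
grip_force: 1.8
```

Emit:
jog_arm --pt "0 0 0 0 0 0.05 0" --pt "0 0 0 0 0 0.1 0" --pt "0 0 0 0 0 0.1 0" --pt "0 0 0 0 0 0.1 0"

```text
time_s: 12.28
position: [577.4, -178.2, 126.9]
ee_rot: [-0.0, 0.073, 0.997, -0.0]
wrist_force: [-0.4, 0.1, 2.7]
width: 0.003
grip_force: 1.4
```

Emit:
jog_arm --pt "0 0 0 0 0 0.03 0" --pt "0 0 0 0 0 0.06 0" --pt "0 0 0 0 0 0.1 0" --pt "0 0 0 0 0 0.1 0"

```text
time_s: 12.78
position: [577.5, -178.3, 125.9]
ee_rot: [0.0, 0.073, 0.997, -0.0]
wrist_force: [-0.3, 1.0, 2.8]
width: 0.004
grip_force: 1.6
```

Emit:
jog_arm --pt "0 0 0 0 0 0.03 0" --pt "0 0 0 0 0 0.06 0" --pt "0 0 0 0 0 0.06 0"

```text
time_s: 13.15
position: [577.5, -178.2, 125.3]
ee_rot: [0.0, 0.073, 0.997, -0.0]
wrist_force: [-0.2, -0.2, 3.2]
width: 0.001
grip_force: 1.6
```

Emit:
jog_arm --pt "0 0 0 0 0 0.03 0" --pt "0 0 0 0 0 0.05 0" --pt "0 0 0 0 0 0.05 0"

```text
time_s: 13.52
position: [577.5, -178.3, 125.1]
ee_rot: [0.0, 0.073, 0.997, -0.0]
wrist_force: [-1.9, 0.6, 5.6]
width: -0.001
grip_force: 2.8
```

Emit:
jog_arm --pt "0 0 0 0 0 0.03 0" --pt "0 0 0 0 0 0.05 0" --pt "0 0 0 0 0 0.05 0"

```text
time_s: 13.9
position: [577.5, -178.2, 125.1]
ee_rot: [0.0, 0.073, 0.997, -0.0]
wrist_force: [-3.0, 2.1, 9.1]
width: -0.002
grip_force: 4.6
```

The motion has stopped and the force is climbing, so the sensor is seated on the blade. One small firm press, held, then lift off.

Emit:
jog_arm --pt "0 0 0 0 0 0.04 0" --pt "0 0 0 0 0 0.06 0" --pt "0 0 0 0 0 0.06 0" --pt "0 0 0 0 0 0.06 0"

```text
time_s: 14.4
position: [577.5, -178.3, 125.1]
ee_rot: [0.0, 0.073, 0.997, -0.0]
wrist_force: [-4.2, 2.2, 12.9]
width: 0.003
grip_force: 6.7
```

Emit:
jog_arm --pt "0 0 0 0 0 -0.2 0" --pt "0 0 0 0 0 -1.5 0" --pt "0 0 0 0 0 -3.5 0" --pt "0 0 0 0 0 -4.5 0" --pt "0 0 0 0 0 -4.5 0"

```text
time_s: 15.02
position: [577.8, -178.2, 169.5]
ee_rot: [0.001, 0.073, 0.997, 0.0]
wrist_force: [-0.2, 0.1, -0.7]
width: -0.0
grip_force: 0.0
```

```bash
python3 - <<'E'
from h import *
go(*loc(ST,-95),160,ST[2])
E
```

```text
turn [ 0.0003  0.0015 -0.0001] shift cm [ 9.572 -0.019  0.937]
```

Emit:
jog_arm --pt "0 0 0 2 0 0 0.2" --pt "0 0 0 5 0 0 0.65" --pt "0 0 0 8 0 0.4 0.65" --pt "0 0 0 9.7 0 0.9 0.65" --pt "0 0 0 9.7 0 0.9 0.65"

```text
time_s: 15.65
position: [480.0, -164.0, 159.1]
ee_rot: [-0.001, 0.073, 0.997, 0.0]
wrist_force: [0.2, 0.1, 0.7]
width: 0.652
grip_force: 0.0
```

Emit:
jog_arm --pt "0 0 0 0 0 0 0.65" --pt "0 0 0 0 0 3 0.65" --pt "0 0 0 0 0 6 0.65" --pt "0 0 0 0 0 8 0.65" --pt "0 0 0 0 0 8 0.65"

```text
time_s: 16.27
position: [481.1, -164.2, 78.2]
ee_rot: [-0.002, 0.073, 0.997, -0.0]
wrist_force: [0.2, -1.1, -0.6]
width: 0.65
grip_force: 0.0
```

```bash
python3 - <<'E'
from h import *
go(*loc(ST,-97),42,ST[2])
E
```

```text
turn [-0.0006 -0.0033 -0.0002] shift cm [-0.015  0.005  3.623]
```

Emit:
jog_arm --pt "0 0 0 0 0 1.5 0.65" --pt "0 0 0 0 0 3 0.65" --pt "0 0 0 0 0 3.6 0.65" --pt "0 0 0 0 0 3.6 0.65" --pt "0 0 0 0 0 3.6 0.65"

```text
time_s: 16.9
position: [481.8, -164.1, 44.0]
ee_rot: [0.0, 0.073, 0.997, -0.0]
wrist_force: [0.8, 0.2, 0.1]
width: 0.649
grip_force: 0.0
```

Emit:
jog_arm --pt "0 0 0 0 0 0 0" --pt "0 0 0 0 0 0 0" --pt "0 0 0 0 0 0 0" --pt "0 0 0 0 0 0 0" --pt "0 0 0 0 0 0 0"

```text
time_s: 17.52
position: [481.7, -164.3, 44.4]
ee_rot: [0.0, 0.073, 0.997, -0.0]
wrist_force: [-1.4, -0.9, 6.8]
width: 0.238
grip_force: 78.3
```

Gripped, with a slight downward preload. I'll relieve it, then draw straight out slowly.

Emit:
jog_arm --pt "0 0 0 0 0 -0.05 0" --pt "0 0 0 0 0 -0.08 0" --pt "0 0 0 0 0 -0.08 0"

```text
time_s: 17.9
position: [481.4, -164.0, 44.4]
ee_rot: [-0.0, 0.073, 0.997, 0.0]
wrist_force: [0.8, -0.9, -0.3]
width: 0.236
grip_force: 78.1
```

Emit:
jog_arm --pt "0 0 0 0.2 0 0 0" --pt "0 0 0 0.5 0 0 0" --pt "0 0 0 0.8 0 0 0" --pt "0 0 0 1.1 0 0 0" --pt "0 0 0 1.4 0 0 0"

```text
time_s: 18.52
position: [467.3, -162.0, 44.5]
ee_rot: [-0.0, 0.073, 0.997, 0.0]
wrist_force: [1.4, -0.3, -0.9]
width: 0.238
grip_force: 78.1
```

Emit:
jog_arm --pt "0 0 0 0.3 0 0 0" --pt "0 0 0 0.6 0 0 0" --pt "0 0 0 0.9 0 0 0" --pt "0 0 0 1.2 0 0 0" --pt "0 0 0 1.5 0 0 0"

```text
time_s: 19.15
position: [452.5, -159.8, 44.5]
ee_rot: [-0.0, 0.073, 0.997, 0.0]
wrist_force: [-0.0, -0.0, -1.2]
width: 0.238
grip_force: 78.1
```

The drag felt weak (about 1.4 N), so I can't be sure the sensor was still loaded on the blade. The blade end is still under the face, so I'll slide it back in, watching the drag, and re-seat the sensor more firmly.

Emit:
jog_arm --pt "0 0 0 -0.3 0 0 0" --pt "0 0 0 -0.6 0 0 0" --pt "0 0 0 -0.9 0 0 0" --pt "0 0 0 -1.2 0 0 0" --pt "0 0 0 -1.5 0 0 0"

```text
time_s: 19.77
position: [467.8, -162.1, 44.5]
ee_rot: [-0.0, 0.073, 0.997, -0.0]
wrist_force: [-0.1, 1.1, -0.3]
width: 0.237
grip_force: 78.2
```

Emit:
jog_arm --pt "0 0 0 -0.3 0 0 0" --pt "0 0 0 -0.6 0 0 0" --pt "0 0 0 -0.9 0 0 0" --pt "0 0 0 -1.2 0 0 0" --pt "0 0 0 -1.45 0 0 0"

```text
time_s: 20.4
position: [482.2, -164.2, 44.5]
ee_rot: [0.0, 0.073, 0.997, -0.0]
wrist_force: [-0.7, -0.4, -0.5]
width: 0.239
grip_force: 78.2
```

```bash
python3 - <<'E'
from h import *
go(*loc(ST,-97),44.4,ST[2]);s=env.get_state();print(s["wrist_force"],s["torque"])
S=cal("side")
cv2.imwrite("pics/s6.png",cv2.resize(S["img"][200:300,250:390,::-1],None,fx=5.6,fy=5.6,interpolation=2))
E
```

```text
turn [-0.  0.  0.] shift cm [ 0.103 -0.012  0.011]
[-0.71591734 -0.43151632 -0.53646705] [ 0.08839844  0.21194875 -0.00351141]
```

View pics/s6.png

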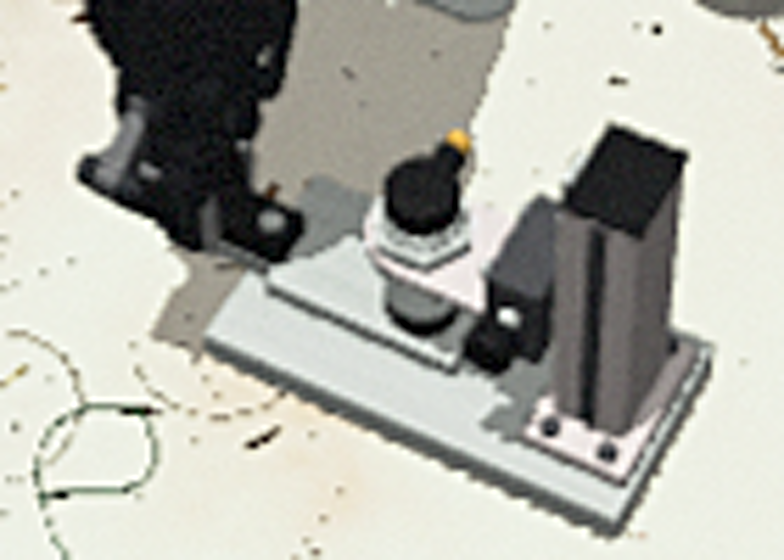

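The blade is back fully under the sensor (end corner (455,366)). I'll release, press again more firmly, and re-grip.

Emit:
jog_arm --pt "0 0 0 0 0 0 0.65" --pt "0 0 0 0 0 0 0.65" --pt "0 0 0 0 0 0 0.65" --pt "0 0 0 0 0 0 0.65" --pt "0 0 0 0 0 -2 0.65"

```text
time_s: 21.08
position: [480.9, -164.1, 63.6]
ee_rot: [-0.002, 0.073, 0.997, -0.0]
wrist_force: [1.2, 0.6, 0.3]
width: 0.645
grip_force: 0.0
```

Emit:
jog_arm --pt "0 0 0 0 0 -4 0.65" --pt "0 0 0 0 0 -9.5 0.65" --pt "0 0 0 -1 0 -10.5 0" --pt "0 0 0 -4 0 -10.5 0" --pt "0 0 0 -7 0 -10.5 0"

```text
time_s: 21.7
position: [552.0, -174.4, 169.6]
ee_rot: [0.0, 0.073, 0.997, 0.0]
wrist_force: [0.6, -0.1, 0.5]
width: 0.015
grip_force: 0.0
```

```bash
python3 - <<'E'
from h import *
go(*loc(ST,0),129,ST[2])
E
```

```text
turn [ 0.0003  0.0006 -0.    ] shift cm [-2.538 -0.019  4.058]
```

Emit:
jog_arm --pt "0 0 0 -2 0 1 0" --pt "0 0 0 -2.5 0 2.5 0" --pt "0 0 0 -2.5 0 3.4 0" --pt "0 0 0 -2.5 0 3.8 0" --pt "0 0 0 -2.5 0 3.8 0"

```text
time_s: 22.32
position: [575.4, -178.0, 131.5]
ee_rot: [-0.0, 0.073, 0.997, -0.0]
wrist_force: [-0.4, 0.5, 0.0]
width: 0.005
grip_force: 0.0
```

Emit:
jog_arm --pt "0 0 0 0 0 0.1 0" --pt "0 0 0 0 0 0.2 0" --pt "0 0 0 0 0 0.3 0" --pt "0 0 0 0 0 0.3 0"

```text
time_s: 22.82
position: [575.9, -178.0, 128.5]
ee_rot: [0.0, 0.073, 0.997, 0.0]
wrist_force: [-0.0, 1.0, -1.0]
width: -0.0
grip_force: 0.0
```

Emit:
jog_arm --pt "0 0 0 0 0 0.08 0" --pt "0 0 0 0 0 0.16 0" --pt "0 0 0 0 0 0.24 0" --pt "0 0 0 0 0 0.3 0" --pt "0 0 0 0 0 0.3 0"

```text
time_s: 23.45
position: [575.9, -178.0, 125.4]
ee_rot: [-0.0, 0.073, 0.997, 0.0]
wrist_force: [0.1, 0.2, 0.5]
width: -0.001
grip_force: 0.0
```

Emit:
jog_arm --pt "0 0 0 0 0 0.05 0" --pt "0 0 0 0 0 0.08 0" --pt "0 0 0 0 0 0.08 0"

```text
time_s: 23.82
position: [576.0, -178.0, 125.1]
ee_rot: [0.0, 0.073, 0.997, -0.0]
wrist_force: [-1.6, 0.7, 6.3]
width: 0.002
grip_force: 2.6
```

The sensor kept its height: contact again at z 125.1. Pressing to around 20 N (about 16 N on the blade, well below 35).

Emit:
jog_arm --pt "0 0 0 0 0 0.05 0" --pt "0 0 0 0 0 0.1 0" --pt "0 0 0 0 0 0.15 0" --pt "0 0 0 0 0 0.18 0" --pt "0 0 0 0 0 0.18 0"

```text
time_s: 24.45
position: [576.0, -178.0, 125.0]
ee_rot: [0.001, 0.073, 0.997, -0.0]
wrist_force: [-6.0, 4.0, 18.0]
width: -0.001
grip_force: 9.0
```

Emit:
jog_arm --pt "0 0 0 0 0 -0.2 0" --pt "0 0 0 0 0 -1.5 0" --pt "0 0 0 0 0 -3.5 0.2" --pt "0 0 0 2 0 -4 0.4" --pt "0 0 0 5 0 -4 0.65"

```text
time_s: 25.08
position: [526.8, -170.8, 163.7]
ee_rot: [0.001, 0.073, 0.997, -0.0]
wrist_force: [0.1, 0.2, -0.0]
width: 0.601
grip_force: 0.0
```

```bash
python3 - <<'E'
from h import *
go(*loc(ST,-96),80,ST[2])
E
```

```text
turn [-0.      0.0012 -0.0001] shift cm [ 4.527 -0.013  8.36 ]
```

Emit:
jog_arm --pt "0 0 0 3 0 0 0.65" --pt "0 0 0 4.5 0 0.5 0.65" --pt "0 0 0 4.5 0 4 0.65" --pt "0 0 0 4.5 0 7 0.65" --pt "0 0 0 4.5 0 8.4 0.65"

```text
time_s: 25.7
position: [481.5, -164.2, 77.6]
ee_rot: [-0.001, 0.073, 0.997, -0.0]
wrist_force: [0.2, -0.8, 0.5]
width: 0.65
grip_force: 0.0
```

Emit:
jog_arm --pt "0 0 0 0 0 1.5 0.5" --pt "0 0 0 0 0 3 0.4" --pt "0 0 0 0 0 3.5 0.4" --pt "0 0 0 0 0 3.5 0.4" --pt "0 0 0 0 0 3.5 0.4"

```text
time_s: 26.32
position: [482.4, -164.2, 44.4]
ee_rot: [0.0, 0.073, 0.997, 0.0]
wrist_force: [-0.4, -0.7, 0.1]
width: 0.398
grip_force: 0.0
```

```bash
python3 - <<'E'
from h import *
go(*loc(ST,-96),43.5,ST[2])
E
```

```text
turn [0.0001 0.0009 0.0001] shift cm [ 0.023 -0.015  0.092]
```

Emit:
jog_arm --pt "0 0 0 0 0 0 0" --pt "0 0 0 0 0 0 0" --pt "0 0 0 0 0 0 0" --pt "0 0 0 0 0 0 0" --force 50

```text
time_s: 26.82
position: [482.3, -164.3, 44.6]
ee_rot: [0.001, 0.073, 0.997, -0.0]
wrist_force: [-1.4, -0.6, 6.0]
width: 0.245
grip_force: 49.6
```

Emit:
jog_arm --pt "0 0 0 0.1 0 0 0" --pt "0 0 0 0.3 0 0 0" --pt "0 0 0 0.5 0 0 0" --pt "0 0 0 0.7 0 0 0"

```text
time_s: 27.32
position: [476.9, -163.0, 44.6]
ee_rot: [0.002, 0.073, 0.997, 0.0]
wrist_force: [5.6, -0.5, 3.0]
width: 0.243
grip_force: 49.3
```

Emit:
jog_arm --pt "0 0 0 0.25 0 0 0" --pt "0 0 0 0.5 0 0 0" --pt "0 0 0 0.75 0 0 0" --pt "0 0 0 1 0 0 0" --pt "0 0 0 1.25 0 0 0"

```text
time_s: 27.95
position: [464.6, -161.2, 44.6]
ee_rot: [0.002, 0.073, 0.997, 0.0]
wrist_force: [5.6, -0.8, 1.8]
width: 0.247
grip_force: 49.3
```

The drag is now a steady 5.6 N past 17 mm. Continuing out.

Emit:
jog_arm --pt "0 0 0 0.25 0 0 0" --pt "0 0 0 0.5 0 0 0" --pt "0 0 0 0.75 0 0 0" --pt "0 0 0 1 0 0 0" --pt "0 0 0 1.3 0 0 0"

```text
time_s: 28.58
position: [451.8, -159.3, 44.5]
ee_rot: [0.002, 0.073, 0.997, 0.0]
wrist_force: [6.5, -1.0, 1.4]
width: 0.242
grip_force: 49.2
```

Emit:
jog_arm --pt "0 0 0 0.6 0 0 0" --pt "0 0 0 1.4 0 0 0" --pt "0 0 0 2.4 0 0 0" --pt "0 0 0 3.4 0 -0.1 0" --pt "0 0 0 4 0 -1 0"

```text
time_s: 29.2
position: [406.8, -153.6, 53.1]
ee_rot: [-0.003, 0.073, 0.997, -0.0]
wrist_force: [0.1, -0.3, -2.7]
width: 0.243
grip_force: 48.9
```

Emit:
jog_arm --pt "0 0 0 0 0 -1.5 0" --pt "0 0 0 0 0 -3 0" --pt "0 0 0 0 0 -3 0"

```text
time_s: 29.58
position: [409.7, -153.6, 84.6]
ee_rot: [0.0, 0.073, 0.997, 0.0]
wrist_force: [-0.1, -0.2, -2.6]
width: 0.245
grip_force: 49.0
```

```bash
python3 - <<'E'
from h import *
go(*loc(GA,-6),90,GA[2])
E
```

```text
turn [ 0.0003  0.0004 -0.085 ] shift cm [ -6.233 -15.079  -0.542]
```

The gauge is out, and the drag dropped once clear. I'll lay it back at its old spot.

Emit:
jog_arm --pt "0 0 -0.02 -1.5 -3.8 0 0" --pt "0 0 -0.04 -3 -7.5 0 0" --pt "0 0 -0.06 -4.6 -11.3 0 0" --pt "0 0 -0.085 -6.2 -15.1 0 0" --pt "0 0 -0.085 -6.2 -15.1 0 0"

```text
time_s: 30.2
position: [448.9, -313.8, 82.4]
ee_rot: [-0.001, 0.032, 0.999, 0.0]
wrist_force: [-0.2, 0.3, -3.0]
width: 0.239
grip_force: 49.7
```

Emit:
jog_arm --pt "0 0 0 0 0 1.5 0" --pt "0 0 0 0 0 3 0" --pt "0 0 0 0 0 4.5 0" --pt "0 0 0 0 0 5.5 0" --pt "0 0 0 0 0 5.5 0"

```text
time_s: 30.82
position: [449.0, -311.6, 27.9]
ee_rot: [-0.001, 0.03, 1.0, 0.0]
wrist_force: [-0.8, -1.1, -3.0]
width: 0.25
grip_force: 49.6
```

```bash
python3 - <<'E'
from h import *
go(*loc(GA,-6),24.6,GA[2])
E
```

```text
turn [ 0.0004 -0.002   0.0006] shift cm [-0.033 -0.021  0.329]
```

Emit:
jog_arm --pt "0 0 0 0 0 0.12 0" --pt "0 0 0 0 0 0.24 0" --pt "0 0 0 0 0 0.34 0" --pt "0 0 0 0 0 0.36 0" --pt "0 0 0 0 0 0.36 0"

```text
time_s: 31.45
position: [449.6, -312.1, 25.4]
ee_rot: [0.0, 0.031, 1.0, -0.0]
wrist_force: [-0.8, 0.4, -2.0]
width: 0.244
grip_force: 49.6
```

Emit:
jog_arm --pt "0 0 0 0 0 0.05 0" --pt "0 0 0 0 0 0.1 0" --pt "0 0 0 0 0 0.1 0"

```text
time_s: 31.82
position: [449.6, -312.0, 24.7]
ee_rot: [0.0, 0.031, 1.0, -0.0]
wrist_force: [-1.9, 1.1, 3.3]
width: 0.244
grip_force: 50.4
```

It's on the bench. Release, lift, move away and look.

Emit:
jog_arm --pt "0 0 0 0 0 0 0.7" --pt "0 0 0 0 0 0 0.7" --pt "0 0 0 0 0 0 0.7" --pt "0 0 0 0 0 0 0.7" --pt "0 0 0 0 0 0 0.7"

```text
time_s: 32.45
position: [449.6, -312.0, 24.3]
ee_rot: [-0.0, 0.031, 1.0, -0.0]
wrist_force: [0.2, -0.0, -0.1]
width: 0.703
grip_force: 0.0
```

Emit:
jog_arm --pt "0 0 0 0 0 -2 0.7" --pt "0 0 0 0 0 -5 0.7" --pt "0 0 0 0 0 -10 0.7" --pt "0 0 0 2 -4 -12 0.7" --pt "0 0 0 3 -8 -12 0.7"

```text
time_s: 33.08
position: [415.3, -391.1, 147.0]
ee_rot: [0.002, 0.03, 1.0, -0.001]
wrist_force: [0.7, 1.5, 0.8]
width: 0.702
grip_force: 0.0
```

Emit:
jog_arm --pt "0 0 0 0 -3 0 0.7" --pt "0 0 0 0 -6 0 0.7" --pt "0 0 0 0 -6 0 0.7" --pt "0 0 0 0 -6 0 0.7"

```text
time_s: 33.58
position: [410.8, -449.6, 144.0]
ee_rot: [-0.0, 0.031, 1.0, 0.0]
wrist_force: [0.0, 0.5, -0.3]
width: 0.7
grip_force: 0.0
```

```bash
python3 - <<'E'
from h import *
S=cal("side")
cv2.imwrite("pics/s7.png",cv2.resize(S["img"][160:330,220:400,::-1],None,fx=3.5,fy=3.5,interpolation=2))
for z in(108,113): print(z,(proj(S,[*loc(ST,0),z])-[219.6,159.6])*3.5)
E
```

```text
108 [[368.43472549 256.83678202]]
113 [[368.32865831 251.60050081]]
```

View pics/s7.png

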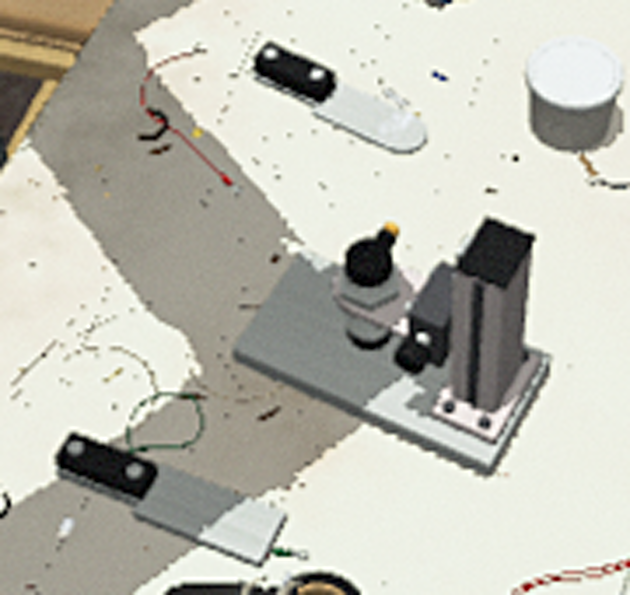

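The thick gauge lies flat on the bench at its old spot (blade end (285,515)). The sensor sits about 4 mm lower (plug now at (391,231), was (391,226)), and the thin gauge and tub haven't moved. Handing in.

```bash
python3 -c "
from cell import env
print(env.sign_off())"
```

```text
the job is handed in; nothing more can be done
None
```

I handed the job in at about 34 s. The sensor is resting at roughly the 10 mm gap, judged from where the fingers met its top. The thick gauge lies flat on the bench clear of the stand, and the thin gauge and the tub haven't visibly moved (the reel and tape roll weren't checked). My first draw-out felt too light (about 1.4 N), so I slid the blade back in, re-pressed the sensor to 18 N, and the second draw dragged at about 5.6 N; no result came back on whether it passed.

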